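# Seat a kiln prop in the V-rests of a length gauge

## Robot

A 7-joint arm with a two-finger parallel gripper is mounted at the origin on the work surface. World frame = base frame: x ahead of the robot, y to its left, z up, the work surface at z = 0. Lengths are in m, angles in rad, forces in N, time in s.
With the tool pointing down it reaches from about 0.4 to 0.85 m from the base axis. Payload 4.5 kg.
Tool frame: the origin (TCP) lies at the very end of the fingers, on their centre line; the grasp point (between the pads) lies 19 mm behind it; z points along the fingers, x is the direction in which the jaws open and shut, and the axes are right-handed (so a half turn about z gives the same grasp; the last joint's range is limited). The gripper opens to 88 mm and grips with 3 to 60 N. Pads are 18 mm wide; open, the fingers measure 123 mm over their backs; the gripper's body (75 mm by 187 mm) begins 45 mm behind the grasp point.
Start: joints at [-1.171, 0.689, -0.195, 1.565, 0.157, 0.902, -0.215], TCP at [0.224, 0.584, 0.239] pointing down, gripper open.
Joint ranges: [-3.01, 3.01], [-0.46, 2.08], [-1.47, 1.51], [0.13, 2.56], [-1, 4.14], [0.04, 2.09], [-2.66, 2.66]. Speed limits (rad/s): [2.57, 2.57, 3.14, 3.14, 3.14, 3.14, 3.14].

## Interface

Orientations are given as a unit quaternion [x, y, z, w].
In Python, from plant import * gives the robot as it stands.
- The arm moves only by the tool apply_moves, never from a script. Its argument "series" is a list of rows, each an object of numbers: "x", "y", "z": the shift along the tool's x, y, z in units of 80 cm (1.0 is 80 cm); "wx", "wy", "wz": the turn, a rotation vector about the tool's x, y, z in units of pi rad (1.0 is pi rad); "fingers": the opening, from -1 (shut) to 1 (fully open), so that 0 is half open. In form: [{"x": .., "y": .., "z": .., "wx": .., "wy": .., "wz": .., "fingers": ..}, ...]. A call has 1 to 8 rows; each row shifts and turns the pose as measured when the row begins, along the tool's axes as they then stand; what a row does not reach is not made up. A row lasts 1/8 s, in which the tool goes at most 62.5 mm and 10.7 degrees, less where a joint would pass 70% of its speed; a pose out of reach is approached as far as the arm can. A call with a number of a shift or a turn outside -1 to 1 is refused whole. A call with a gripper value outside its range is refused whole. The fingers move at their own pace and stop on an object; "force" is the grip in N (left out, the last holds). Time passes only in rows, so rows that do not move let the fingers close. It gives the time, the measured TCP pose, the force and the opening at its end, in the units of the state.
- get_state(): the state, without advancing time (a new reading comes with each control period).
- snapshot(name): name is "side" or "top"; returns (picture, depth): 420x560x3 uint8, red, green, blue; 420x560 float32, m along the optical axis (not along the pixel's ray), 0 where there is no reading.
- camera_model(name): a dict with "camera_matrix" (3x3 intrinsics, pixels), "dist_coeffs" ([k1, k2, p1, p2, k3] as OpenCV has them; the pictures are not rectified), "world_from_camera" (4x4, takes a point from camera to world coordinates). Camera axes: x right, y up, looking along -z (the intrinsics and any distortion apply to the point x, -y, -z); pixel columns grow to the right and rows downward; lengths in m; the calibration is good to about 2 mm. A picture is of the moment at which its call begins. camera_model takes no time and is no camera call.
- finish_job(): hands the job in, once; it reports no verdict.
The state is a dict: "clock": time; "q": joint angles; "qd": joint speeds; "joint_torque": joint torques, N m; "tool_pos": TCP position; "eef_rot": TCP orientation; "contact_force": force on the tool from outside, world axes, zero at the start; "moment": the same for the moment, N m; "opening": opening from 0.0 (shut) to 1.0 (fully open).
Only numpy, scipy, OpenCV 4.12 (cv2) and the standard library are available. Lean on these libraries where they do the work, as an engineer would, in place of code of your own. Each camera call takes 0.05 s, during which the arm holds its last target. There are 200 camera calls.

## Task

Put the longer of the two tubular kiln props on the length gauge: take it from the wooden rack, lay it gently in the V-rests and, with the gauge head still backed off, press it firmly but carefully home along the V until it bears on both flanks and against the back stop, for the ceramic edge chips under a hard shove. Then slide the gauge head up by its knob until its spring plunger bears on the end of the prop and is pressed about halfway in, and leave it all standing like that, without disturbing the other things on the table.

Things in the scene. Friction and masses are not known exactly. Their poses are not given: they have to be found in the camera images.
- prop: The longer tubular kiln prop: cream fired ceramic, 140 mm long, 44 mm diameter, 28 mm bore recessed in each flat end, about 220 g, lying in either of the rack's two troughs. Origin at the middle of its axis; y along the tube (ends alike), z up as it lies at the start. It chips under more than 30 N on the back stop or a flank
- short_prop: The shorter tubular prop: same tube, 95 mm long, lying in the rack's other trough. Origin at the middle of its axis, y along the tube. Leave it
- rack: Fixed wooden rack: board 215 (x) by 160 (y) by 12 mm thick with two troughs along its y at x = -48 and +48 mm, each between two battens 6 mm high and 10 mm wide, inner edges 16.5 mm either side of its middle. A prop lies on the board, its axis 34 mm above the table. Origin under the board's middle, on the table
- gauge: Length gauge, fixed: dark steel bed 100 (x) by 425 mm (y), top 25 mm above the table, with two V-rests, back stop and sliding gauge head in line. Origin on the table under the middle of the V-rests; y runs from the head (-y end) to the back stop (+y end), z up. A 44 mm prop lying in the V-rests has its axis at x = 0, 80 mm above the table, along y
- flank_near: The steel V flank plates on the gauge's -x side, one on each V-rest; origin at the gauge's origin. The V-rests stand at gauge y = -40 and +40 mm, each 24 mm long, 90 degree Vs, with a free gap of 56 mm between them down to the bed
- flank_far: The steel V flank plates on the gauge's +x side, one on each V-rest; origin at the gauge's origin. The upper edges of the flanks lie 13 mm below the seated prop's axis, 18 mm to either side. The prop slides along the V with about 1 to 5 N of friction
- backstop: Grey post 52 (x) by 28 mm (y), top 97 mm above the table, origin on the table under it (gauge y = 111 mm). It carries a rigid screw-set steel anvil, a 40 mm disc centred on the prop's axis, facing the gauge's -y. The anvil's face stands 17 to 37 mm out of the post (gauge y = 80 to 60 mm), as it was last set; this is not measured. About 10 N is a firm push
- head (a joint): Travel of the gauge head along the gauge's +y towards the back stop (m); 0 fully backed off, 0.105 the end of its track; it starts at 0 to 0.015. The stiff slide needs about 10 N to move and stays where it is left. The head carries a small dial at the prop's axis height
- knob_mid (a point): Middle of the gauge head's upright black knob, 24 mm diameter, 30 mm high, top 102 mm above the table, on a 12 mm stem at the head's rear, 106 mm behind (gauge -y of) the relaxed plunger face. The dial's 42 mm round case is between, its nearest edge 18 mm from the knob's axis, its top 101 mm above the table
- plunger_face (a point): Centre of the flat face of the gauge head's plunger (steel disc, 38 mm diameter, on the prop's axis, 80 mm above the table), which looks along the gauge's +y. At head travel 0 and relaxed it is at gauge y = -155 mm
- plunger (a joint): How far the plunger is pressed back into the head (m): 0 relaxed and fully out, 0.010 fully in. Spring: about 4 N to start, 7 N fully in
- castle_prop: H-shaped kiln prop standing beside the gauge, 50 x 35 x 75 mm. Origin at the middle of its foot. Leave it
- master: Setting master: steel bar of 22 mm diameter on a wooden saddle, 50 x 170 x 42 mm, beside the gauge. Origin under its middle. Leave it
- mug: Unglazed mug, 78 mm diameter, 85 mm high. Origin at the middle of its foot. Leave it
- brush: Brush lying on the table near the robot. Leave it
Mind the look-alikes: they are no part of the job. What is shaped like the prop but green or purple is not meant.

How it is judged:
By the outcome, as a careful person would: the job done as asked, in the order asked, and still so for the second after the job is handed in, with the robot touching nothing.
It also fails if it takes over 72 s, if anything falls off the work surface, if the arm or the gripper's body presses on something with over 40 N, if the wrist force passes 120 N, or if a joint passes its speed limit or range.

## Working session

There is one attempt and no reset: what is moved stays moved. The work goes in short steps, Python scripts to look and compute and a tool call to move; the robot and the scene stay as the last step left them, time stands still between calls to the robot, and variables do not carry over. Pictures are saved under pics/ and viewed, about 8 in all and at most 12, crops included, and the job is handed in when it is done.

Besides the shell and the picture viewer there is one more tool, called after "Call:" as name(argument=value, ...) on one line, values as JSON. apply_moves: Moves the arm, as the interface text tells. Its arguments: {"type":"object","properties":{"series":{"type":"array","items":{"type":"object","properties":{"x":{"type":"number"},"y":{"type":"number"},"z":{"type":"number"},"wx":{"type":"number"},"wy":{"type":"number"},"wz":{"type":"number"},"fingers":{"type":"number"}}}},"force":{"type":"number"}},"required":["series"]}

```bash
mkdir -p pics; cat > h.py <<'E'
from plant import *
import numpy as np, cv2
from scipy.spatial.transform import Rotation as R
def pts(name, d):
    """world point of every pixel, from depth"""
    m=camera_model(name); K=np.array(m["camera_matrix"]); D=np.array(m["dist_coeffs"]); T=np.array(m["world_from_camera"])
    h,w=d.shape; u,v=np.meshgrid(np.arange(w),np.arange(h))
    n=cv2.undistortPoints(np.stack([u,v],-1).reshape(-1,1,2).astype(float),K,D).reshape(h,w,2)
    P=np.stack([n[...,0]*d,-n[...,1]*d,-d],-1)
    return P@T[:3,:3].T+T[:3,3]
def look(name,f=None):
    p,d=snapshot(name)
    if f: cv2.imwrite(f"pics/{f}.png",p[...,::-1]); np.savez(f"pics/{f}.npz",p=p,d=d)
    return p,d,pts(name,d)
E
python3 - <<'E'
from h import *
s=get_state(); print(s)
for n in("top","side"):
    look(n,n+"1"); print(camera_model(n))
E
```

```text
{'clock': 0.0, 'q': array([-1.17117179,  0.68999702, -0.19452474,  1.56636885,  0.15730077,
        0.90251186, -0.21508384]), 'qd': array([ 9.21063309e-06, -9.06217258e-04, -6.38106267e-04,  5.07521828e-04,
       -3.16456403e-03, -1.29183401e-03,  4.83125626e-05]), 'joint_torque': array([ 2.46699465e-04, -5.27553570e+01, -1.26704648e+00, -1.53425878e+01,
       -5.27663436e-02,  6.70986497e-03,  1.62631868e-04]), 'tool_pos': array([0.22338361, 0.5830163 , 0.23789558]), 'eef_rot': array([ 8.23897206e-01,  5.66738475e-01, -7.39881561e-04,  5.89551124e-04]), 'contact_force': array([-0.40835366,  0.08963032,  0.08629746]), 'moment': array([ 0.0083803 , -0.02481957,  0.01406438]), 'opening': 0.9965698591670055}
{'camera_matrix': array([[444.95966063,   0.        , 281.85854393],
       [  0.        , 444.95966063, 202.12187498],
       [  0.        ,   0.        ,   1.        ]]), 'dist_coeffs': array([-0.13054954,  0.        ,  0.        ,  0.        ,  0.        ]), 'world_from_camera': array([[ 0.01164803,  0.98624273, -0.16489269,  0.36619455],
       [-0.99992388,  0.0108174 , -0.00593452,  0.01918673],
       [-0.00406917,  0.16494927,  0.98629366,  1.14221518],
       [ 0.        ,  0.        ,  0.        ,  1.        ]])}
{'camera_matrix': array([[530.20699163,   0.        , 279.30086878],
       [  0.        , 530.20699163, 209.85581015],
       [  0.        ,   0.        ,   1.        ]]), 'dist_coeffs': array([0.06253968, 0.        , 0.        , 0.        , 0.        ]), 'world_from_camera': array([[ 0.88616099,  0.27893299, -0.3700204 ,  0.06109996],
       [-0.46337587,  0.53554701, -0.70602564, -0.88311725],
       [ 0.00122948,  0.7971109 ,  0.60383168,  0.88505204],
       [ 0.        ,  0.        ,  0.        ,  1.        ]])}
```

View pics/top1.png

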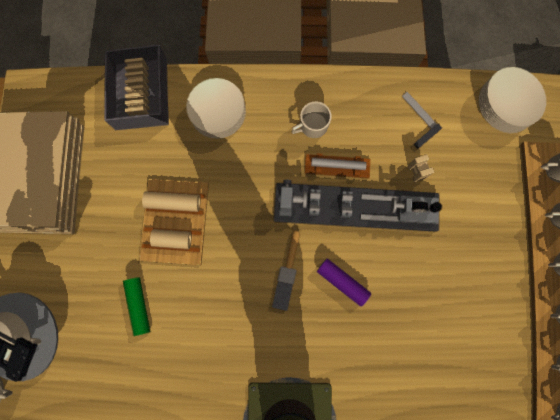

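View pics/side1.png

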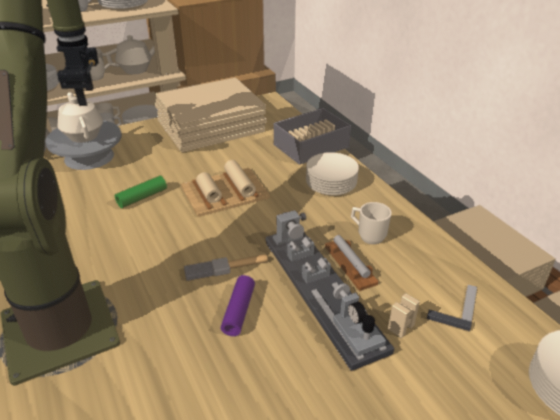

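The top view shows the long prop at about (172,202) and the short one at (170,239). The gauge runs from the back stop at (288,200) to the knob at (437,207), with the bed between. The side view agrees with this. Next I measure with depth.

```bash
python3 - <<'E'
from h import *
def line(P):
    c=np.median(P[:,:2],0); r=cv2.fitLine(P[:,:2].astype(np.float32),cv2.DIST_HUBER,0,1e-5,1e-5).ravel()
    return r
for n in("top","side"):
    z=np.load(f"pics/{n}1.npz"); p,d=z["p"],z["d"]; P=pts(n,d); 
    v=d>0
    if n=="top":
        print("table z",np.median(P[300:330,180:230,2]), np.median(P[280:300,420:500,2]))
    X,Y,Z=P[...,0],P[...,1],P[...,2]
    # rack region
    for nm,x0,x1,y0,y1,z0,z1 in [("rackall",.25,.5,.15,.4,.008,.1),("props",.25,.5,.15,.4,.03,.1),("proptop",.25,.5,.15,.4,.05,.1)]:
        m=v&(X>x0)&(X<x1)&(Y>y0)&(Y<y1)&(Z>z0)&(Z<z1)
        k,l,st,ce=cv2.connectedComponentsWithStats(m.astype(np.uint8))
        for i in range(1,k):
            if st[i,4]<40: continue
            Q=P[l==i]; r=cv2.minAreaRect(Q[:,:2].astype(np.float32)*1000)
            print(n,nm,st[i],"rect mm",np.round(r[0],1),np.round(r[1],1),round(r[2],2),"zmax",np.round(np.percentile(Q[:,2],[5,50,95]),4))
    for nm,z0,z1 in [("bed",.018,.03),("above",.035,.12),("hi",.085,.12)]:
        m=v&(X>.28)&(X<.5)&(Y<.08)&(Y>-.42)&(Z>z0)&(Z<z1)
        k,l,st,ce=cv2.connectedComponentsWithStats(m.astype(np.uint8))
        for i in range(1,k):
            if st[i,4]<25: continue
            Q=P[l==i]; r=cv2.minAreaRect(Q[:,:2].astype(np.float32)*1000)
            print(n,nm,st[i],"rect mm",np.round(r[0],1),np.round(r[1],1),round(r[2],2),"z",np.round(np.percentile(Q[:,2],[5,50,95]),4))
p=cv2.imread("pics/top1.png")[165:250,260:460]; cv2.imwrite("pics/c1.png",cv2.resize(p,None,fx=4,fy=4,interpolation=cv2.INTER_CUBIC))
E
```

```text
table z 0.00034861001489971954 0.00021240240132247568
top rackall [ 140  222   65   43 2458] rect mm [448.7 308.6] [163.2 106.1] 87.77 zmax [0.0098 0.0147 0.056 ]
top rackall [129 277  19  45 616] rect mm [303.6 379.7] [107.9  40.7] 1.18 zmax [0.0237 0.0402 0.0462]
top props [150 229  41  20 682] rect mm [455.8 304.2] [96.  44.5] 87.19 zmax [0.0388 0.0527 0.0579]
top props [129 277  17  45 522] rect mm [303.6 380.2] [107.9  39.6] 1.18 zmax [0.0323 0.0414 0.0463]
top proptop [150 231  39  15 454] rect mm [455.9 304.4] [95.7 33.7] 88.16 zmax [0.0506 0.0546 0.0582]
top bed [318 224 121   7 422] rect mm [ 498.1 -221.1] [309.1  14.6] 87.41 z [0.0204 0.0247 0.0283]
top bed [288 232  10  25  94] rect mm [446.8  -3.1] [15.8 63.1] 80.19 z [0.0182 0.0198 0.0225]
top bed [275 256  21  47 373] rect mm [361.8  14.5] [ 41.2 114.2] 79.05 z [0.0183 0.0199 0.0234]
top bed [274 302  14   8  42] rect mm [294.1  26.3] [32.8 15.2] 83.86 z [0.0181 0.0193 0.0214]
top above [318 259  53  47 816] rect mm [ 353.5 -128.9] [140.9  38.7] 51.07 z [0.0362 0.0417 0.046 ]
side rackall [ 181  172   53   42 1214] rect
[... 272 characters left out ...]
]
side props [128 176  37  22 313] rect mm [301.2 382.9] [109.5  37.3] 11.3 zmax [0.0309 0.0387 0.0444]
side proptop [200 172  18  20 178] rect mm [455.8 299.8] [98.6 31.6] 81.86 zmax [0.0503 0.0532 0.0567]
side bed [237 257  14   5  26] rect mm [425.5  -4.4] [10.6 32.4] 87.01 z [0.0181 0.0186 0.0208]
side bed [210 258  20  14 121] rect mm [367.5   7.1] [43.6 39.9] 83.18 z [0.0181 0.0193 0.0218]
side bed [287 270  73  96 567] rect mm [ 492.8 -234. ] [294.7  17.5] 89.27 z [0.0191 0.0224 0.0252]
side bed [235 280  20  52 129] rect mm [ 369.  -145.8] [140.8  12.5] 48.66 z [0.0194 0.0249 0.0291]
side above [224 275  30  51 698] rect mm [ 353.4 -133.8] [145.5  34.2] 51.21 z [0.0357 0.0397 0.0434]
```

View pics/c1.png

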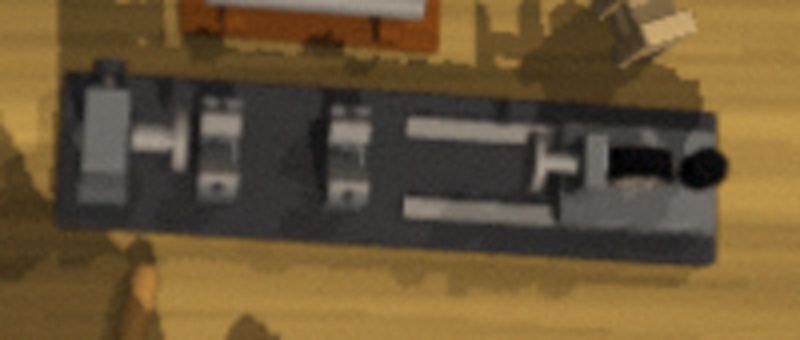

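The crop shows the anvil disc near the back-stop V, two V-rests, the head with its plunger, the dial and the knob. My region bounds were too low in x, so I'm redoing the measurement.

```bash
python3 - <<'E'
from h import *
for n in("top","side"):
    z=np.load(f"pics/{n}1.npz"); p,d=z["p"],z["d"]; P=pts(n,d); v=d>0
    X,Y,Z=P[...,0],P[...,1],P[...,2]
    def comp(nm,x0,x1,y0,y1,z0,z1,mn=25,extra=None):
        m=v&(X>x0)&(X<x1)&(Y>y0)&(Y<y1)&(Z>z0)&(Z<z1)
        if extra is not None: m&=extra
        k,l,st,ce=cv2.connectedComponentsWithStats(m.astype(np.uint8))
        for i in range(1,k):
            if st[i,4]<mn: continue
            Q=P[l==i]; r=cv2.minAreaRect(Q[:,:2].astype(np.float32)*1000)
            print(n,nm,st[i],"rect",np.round(r[0],1),np.round(r[1],1),round(r[2],2),"z",np.round(np.percentile(Q[:,2],[5,50,95]),4))
    comp("rack",.38,.62,.18,.42,.006,.1)
    comp("props",.38,.62,.18,.42,.036,.1)
    hsv=cv2.cvtColor(p,cv2.COLOR_RGB2HSV); grey=hsv[...,1]<70
    comp("bed",.42,.64,-.4,.1,.012,.035,60,grey)
    comp("above",.42,.6,-.4,.1,.045,.12)
    comp("hi",.42,.6,-.4,.1,.086,.12)
    comp("obst",.55,.85,-.4,.1,.02,.15,60)
E
```

```text
top rack [ 140  179   69   86 5117] rect [503.5 305.1] [165.1 215.6] 87.29 z [0.0093 0.0149 0.0561]
top props [142 191  58  21 937] rect [550.3 307.7] [142.7  43.8] 86.87 z [0.0415 0.0527 0.0581]
top props [150 229  41  20 667] rect [455.7 304.2] [96.  44.3] 87.19 z [0.0416 0.0529 0.0579]
top bed [ 274  183  165   48 4102] rect [ 543.7 -166.7] [420.7  99.4] 87.01 z [0.0216 0.0254 0.03  ]
top above [278 180  29  32 492] rect [561.7   1.3] [67.7 71.8] 87.31 z [0.0784 0.0945 0.0995]
top above [309 190  11  25 227] rect [549.2 -53.8] [23.6 60.1] 87.05 z [0.0458 0.061  0.0679]
top above [341 192  12  25 236] rect [ 545.4 -134.3] [24.5 61.5] 86.87 z [0.0458 0.0612 0.0676]
top above [391 196  52  27 991] rect [ 537.2 -305.2] [129.2  62.6] 86.72 z [0.0458 0.0673 0.1014]
top hi [283 180   8   4  26] rect [593.   14.9] [ 8.6 17. ] 0.85 z [0.0866 0.0894 0.0921]
top hi [278 187  29  23 387] rect [552.3   1.7] [67.4 52.7] 88.72 z [0.0872 0.0959 0.0998]
top hi [392 198   8  14  50] rect [ 538.9 -249.7] [17.8 31.8] 85.54 z [0.0864 0.0944 0.1003]
top hi [404 198  24  15 236] rect [ 535.3 -298.6] [57
[... 1562 characters left out ...]
z [0.087  0.0931 0.0974]
side hi [335 284  15   8  59] rect [ 540.8 -249.9] [29.7  9.2] 3.39 z [0.0865 0.0913 0.0962]
side hi [342 293  33  36 437] rect [ 531.9 -318.5] [89.  35.2] 81.32 z [0.0871 0.0944 0.1002]
side obst [ 351  202   40   38 1096] rect [763.  -53.6] [94.3 79.3] 80.87 z [0.027  0.0596 0.0829]
side obst [ 284  210   60   85 1269] rect [575.4 -86.5] [234.2  53. ] 89.19 z [0.0216 0.0351 0.094 ]
side obst [331 235  42  43 589] rect [ 654.  -122.7] [142.3  51.7] 85.44 z [0.023  0.0354 0.0415]
side obst [389 293  31  38 728] rect [ 642.  -333.4] [55.3 37.4] 19.41 z [0.0247 0.0585 0.0737]
side obst [371 324  24  30 286] rect [ 567.1 -352.5] [34.1 68.7] 0.12 z [0.0212 0.0262 0.0464]
```

```bash
cat >> h.py <<'E'
O=np.array([.5472,-.0962]); YAW=-np.deg2rad(3.0)   # gauge origin, yaw
U=np.array([-np.sin(YAW),np.cos(YAW)]); V=np.array([np.cos(YAW),np.sin(YAW)])
def rows(target,yaw=YAW,n=None):
    """rows from the present pose to tool pointing down, tool x at yaw"""
    s=get_state(); p=np.array(s["tool_pos"]); r0=R.from_quat(s["eef_rot"])
    r1=R.from_euler("z",yaw)*R.from_euler("x",np.pi)
    rv=(r0.inv()*r1).as_rotvec(); d=np.array(target)-p
    n=n or max(1,int(np.ceil(max(np.linalg.norm(d)/.058,np.linalg.norm(rv)/.175))))
    for i in range(n):
        t=(r0*R.from_rotvec(rv*i/n)).inv().apply(d/n)/.8
        print(np.round(t,4),np.round(rv/n/np.pi,4))
def st():
    s=get_state(); p=np.array(s["tool_pos"]); g=p[:2]-O; z=R.from_quat(s["eef_rot"]).as_matrix()
    print("t",round(s["clock"],2),"tcp",np.round(p*1000,1),"gauge",np.round([g@V*1000,g@U*1000],1),"F",np.round(s["contact_force"],1),"M",np.round(s["moment"],2),"op",round(s["opening"]*88,1),"yaw",round(np.degrees(np.arctan2(z[1,0],z[0,0])),2),"tilt",np.round(z[:2,2],3))
E
python3 - <<'E'
from h import *
st(); rows([.551,.318,.15])
E
```

```text
t 0.1 tcp [223.4 583.1 238. ] gauge [-358.9  661.4] F [-0.7  0.3  0.2] M [ 0.   -0.01  0.06] op 87.7 yaw 69.05 tilt [-0.    -0.002]
[-0.0204  0.0626  0.0138] [0.     0.0001 0.05  ]
[-0.0103  0.065   0.0138] [0.     0.0001 0.05  ]
[-0.      0.0658  0.0138] [0.     0.0001 0.05  ]
[0.0103 0.065  0.0138] [0.     0.0001 0.05  ]
[0.0203 0.0626 0.0138] [0.     0.0001 0.05  ]
[0.0299 0.0587 0.0138] [0.     0.0001 0.05  ]
[0.0387 0.0533 0.0137] [0.     0.0001 0.05  ]
[0.0466 0.0465 0.0137] [0.     0.0001 0.05  ]
```

Call:
apply_moves(series=[{"x":-0.0204,"y":0.0626,"z":0.0138,"wz":0.05},{"x":-0.0103,"y":0.065,"z":0.0138,"wz":0.05},{"x":0,"y":0.0658,"z":0.0138,"wz":0.05},{"x":0.0103,"y":0.065,"z":0.0138,"wz":0.05},{"x":0.0203,"y":0.0626,"z":0.0138,"wz":0.05},{"x":0.03,"y":0.0587,"z":0.0138,"wz":0.05},{"x":0.0387,"y":0.0533,"z":0.0138,"wz":0.05},{"x":0.0466,"y":0.0465,"z":0.0138,"wz":0.05}])

```text
schema error: expected keys x, y, z, wx, wy, wz, fingers
```

```bash
python3 -c "
from h import *
st(); rows([.551,.318,.10])"
```

```text
t 0.1 tcp [223.4 583.1 238. ] gauge [-358.9  661.4] F [-0.7  0.3  0.2] M [ 0.   -0.01  0.06] op 87.7 yaw 69.05 tilt [-0.    -0.002]
[-0.0203  0.0626  0.0216] [0.     0.0001 0.05  ]
[-0.0103  0.065   0.0216] [0.     0.0001 0.05  ]
[0.     0.0658 0.0216] [0.     0.0001 0.05  ]
[0.0103 0.065  0.0216] [0.     0.0001 0.05  ]
[0.0204 0.0626 0.0216] [0.     0.0001 0.05  ]
[0.0299 0.0587 0.0216] [0.     0.0001 0.05  ]
[0.0387 0.0533 0.0216] [0.     0.0001 0.05  ]
[0.0466 0.0465 0.0216] [0.     0.0001 0.05  ]
```

Call:
apply_moves(series=[{"x":-0.0204,"y":0.0626,"z":0.0138,"wx":0,"wy":0,"wz":0.05,"fingers":1},{"x":-0.0103,"y":0.065,"z":0.0138,"wx":0,"wy":0,"wz":0.05,"fingers":1},{"x":0,"y":0.0658,"z":0.0138,"wx":0,"wy":0,"wz":0.05,"fingers":1},{"x":0.0103,"y":0.065,"z":0.0138,"wx":0,"wy":0,"wz":0.05,"fingers":1},{"x":0.0203,"y":0.0626,"z":0.0138,"wx":0,"wy":0,"wz":0.05,"fingers":1},{"x":0.03,"y":0.0587,"z":0.0138,"wx":0,"wy":0,"wz":0.05,"fingers":1},{"x":0.0387,"y":0.0533,"z":0.0138,"wx":0,"wy":0,"wz":0.05,"fingers":1},{"x":0.0466,"y":0.0465,"z":0.0138,"wx":0,"wy":0,"wz":0.05,"fingers":1}])

```text
clock: 1.1
tool_pos: [0.5504, 0.3113, 0.1435]
eef_rot: [0.999, -0.04, -0.003, -0.001]
contact_force: [-0.2, 0.7, 0.3]
opening: 0.999
```

```bash
python3 -c "
from h import *
st(); rows([.551,.318,.10])"
```

```text
t 1.1 tcp [550.4 311.3 143.5] gauge [-18.1 407.1] F [-0.2  0.7  0.3] M [-0.02  0.06 -0.01] op 87.9 yaw -4.58 tilt [-0.006  0.001]
[ 0.0004 -0.0083  0.0544] [-0.0003  0.0021 -0.0088]
```

Call:
apply_moves(series=[{"x":0.0004,"y":-0.0083,"z":0.0544,"wx":0,"wy":0.002,"wz":-0.009,"fingers":1},{"x":0,"y":0,"z":0.045,"wx":0,"wy":0,"wz":0,"fingers":1},{"x":0,"y":0,"z":0.035,"wx":0,"wy":0,"wz":0,"fingers":1},{"x":0,"y":0,"z":0,"wx":0,"wy":0,"wz":0,"fingers":1}])

```text
clock: 1.6
tool_pos: [0.556, 0.3106, 0.0312]
eef_rot: [1.0, -0.031, 0.001, 0.002]
contact_force: [-0.1, 0.3, 0.8]
opening: 0.999
```

```bash
python3 -c "
from h import *
st(); rows([.551,.318,.022])
p,d,P=look('side'); cv2.imwrite('pics/g1.png',cv2.resize(p[110:260,150:330,::-1],None,fx=4,fy=4))"
```

```text
t 1.6 tcp [556.  310.6  31.2] gauge [-12.5 406.7] F [-0.1  0.3  0.8] M [-0.11  0.08 -0.03] op 87.9 yaw -3.59 tilt [ 0.002 -0.004]
[-0.0068 -0.0089  0.0114] [ 0.0013 -0.0007 -0.0033]
```

View pics/g1.png

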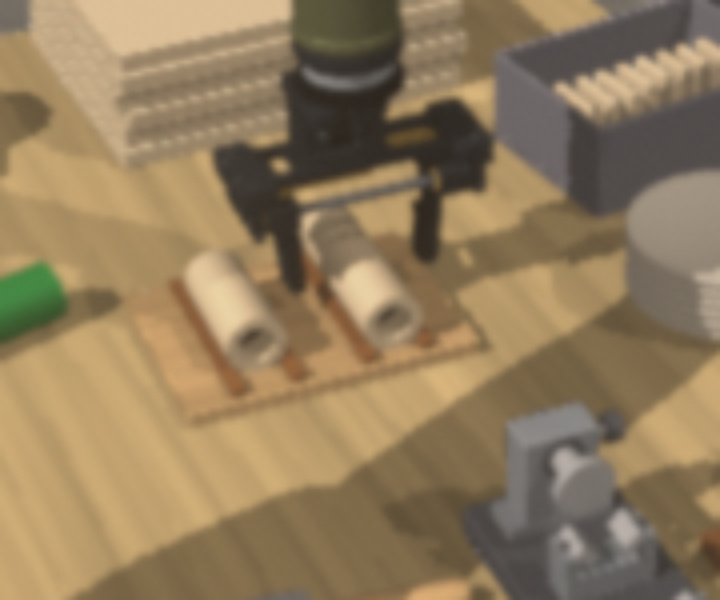

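The fingers straddle the long prop, slightly +y of its middle, and the short prop is clear. Centring and lowering.

Call:
apply_moves(series=[{"x":-0.0068,"y":-0.0089,"z":0.0,"wx":0.0013,"wy":-0.0007,"wz":-0.0033,"fingers":1},{"x":0,"y":0,"z":0.011,"wx":0,"wy":0,"wz":0,"fingers":1},{"x":0,"y":0,"z":0,"wx":0,"wy":0,"wz":0,"fingers":1}])

```text
clock: 2.02
tool_pos: [0.5534, 0.3207, 0.0266]
eef_rot: [1.0, -0.025, 0.003, -0.002]
contact_force: [0.4, 0.9, -0.8]
opening: 1.001
```

```bash
python3 -c "
from h import *
st(); rows([.551,.318,.022])"
```

```text
t 2.02 tcp [553.4 320.7  26.6] gauge [-15.7 416.7] F [ 0.4  0.9 -0.8] M [-0.08  0.07 -0.06] op 88.1 yaw -2.92 tilt [0.007 0.005]
[-0.0028  0.0036  0.0057] [-0.0016 -0.002   0.0005]
```

Call:
apply_moves(series=[{"x":-0.0028,"y":0.0036,"z":0.005,"wx":-0.0016,"wy":-0.002,"wz":0,"fingers":1},{"x":0,"y":0,"z":0,"wx":0,"wy":0,"wz":0,"fingers":0.3},{"x":0,"y":0,"z":0,"wx":0,"wy":0,"wz":0,"fingers":0.1},{"x":0,"y":0,"z":0,"wx":0,"wy":0,"wz":0,"fingers":0.05}], force=20)

```text
clock: 2.52
tool_pos: [0.5515, 0.3177, 0.0231]
eef_rot: [1.0, -0.026, 0.0, -0.0]
contact_force: [0.0, 0.2, 0.2]
opening: 0.682
```

```bash
python3 -c "
from h import *
st(); rows([.551,.318,.022])"
```

```text
t 2.52 tcp [551.5 317.7  23.1] gauge [-17.4 413.6] F [0.  0.2 0.2] M [-0.06  0.09 -0.  ] op 60.0 yaw -2.94 tilt [0.001 0.   ]
[-0.0006 -0.0003  0.0013] [-0.     -0.0003  0.0004]
```

Well placed. Closing.

Call:
apply_moves(series=[{"x":0,"y":0,"z":0,"wx":0,"wy":0,"wz":0,"fingers":0.05},{"x":0,"y":0,"z":0,"wx":0,"wy":0,"wz":0,"fingers":-1},{"x":0,"y":0,"z":0,"wx":0,"wy":0,"wz":0,"fingers":-1},{"x":0,"y":0,"z":0,"wx":0,"wy":0,"wz":0,"fingers":-1},{"x":0,"y":0,"z":0,"wx":0,"wy":0,"wz":0,"fingers":-1}], force=25)

```text
clock: 3.15
tool_pos: [0.5518, 0.3178, 0.0232]
eef_rot: [1.0, -0.026, 0.001, -0.0]
contact_force: [0.2, -0.0, -0.9]
opening: 0.493
```

```bash
python3 -c "
from h import *
st()"
```

```text
t 3.15 tcp [551.8 317.8  23.2] gauge [-17.1 413.6] F [ 0.2 -0.  -0.9] M [-0.04  0.05 -0.01] op 43.4 yaw -2.95 tilt [0.001 0.   ]
```

Call:
apply_moves(series=[{"x":0,"y":0,"z":-0.02,"wx":0,"wy":0,"wz":0,"fingers":-1},{"x":0,"y":0,"z":-0.05,"wx":0,"wy":0,"wz":0,"fingers":-1},{"x":0,"y":0,"z":-0.06,"wx":0,"wy":0,"wz":0,"fingers":-1},{"x":0,"y":0,"z":-0.05,"wx":0,"wy":0,"wz":0,"fingers":-1}])

```text
clock: 3.65
tool_pos: [0.5483, 0.3162, 0.1691]
eef_rot: [1.0, -0.026, -0.004, 0.002]
contact_force: [-0.0, 0.0, -2.4]
opening: 0.492
```

```bash
python3 -c "
from h import *
st(); rows([*(O+U*-.010),.16])"
```

```text
t 3.65 tcp [548.3 316.2 169.1] gauge [-20.5 411.9] F [-0.   0.  -2.4] M [ 0.06 -0.03  0.02] op 43.3 yaw -2.93 tilt [-0.007 -0.005]
[0.0031 0.0659 0.0017] [0.0002 0.0003 0.    ]
[0.0031 0.0659 0.0017] [0.0002 0.0003 0.    ]
[0.0031 0.0659 0.0017] [0.0002 0.0003 0.    ]
[0.0032 0.0659 0.0016] [0.0002 0.0003 0.    ]
[0.0032 0.0659 0.0016] [0.0002 0.0003 0.    ]
[0.0032 0.0659 0.0015] [0.0002 0.0003 0.    ]
[0.0032 0.0659 0.0015] [0.0002 0.0003 0.    ]
[0.0032 0.0659 0.0015] [0.0002 0.0003 0.    ]
```

Call:
apply_moves(series=[{"x":0.003,"y":0.06,"z":0.0016,"wx":0.0002,"wy":0.0003,"wz":0,"fingers":-1},{"x":0.003,"y":0.066,"z":0.0016,"wx":0.0002,"wy":0.0003,"wz":0,"fingers":-1},{"x":0.003,"y":0.066,"z":0.0016,"wx":0.0002,"wy":0.0003,"wz":0,"fingers":-1},{"x":0.003,"y":0.066,"z":0.0016,"wx":0.0002,"wy":0.0003,"wz":0,"fingers":-1},{"x":0.003,"y":0.066,"z":0.0016,"wx":0.0002,"wy":0.0003,"wz":0,"fingers":-1},{"x":0.003,"y":0.066,"z":0.0016,"wx":0.0002,"wy":0.0003,"wz":0,"fingers":-1},{"x":0.003,"y":0.066,"z":0.0016,"wx":0.0002,"wy":0.0003,"wz":0,"fingers":-1},{"x":0,"y":0.04,"z":0,"wx":0,"wy":0,"wz":0,"fingers":-1}])

```text
clock: 4.65
tool_pos: [0.5481, -0.087, 0.1691]
eef_rot: [1.0, -0.022, 0.007, -0.004]
contact_force: [-0.6, 1.0, -2.7]
opening: 0.493
```

```bash
python3 -c "
from h import *
st(); rows([*(O+U*-.010),.13])"
```

```text
t 4.65 tcp [548.1 -87.  169.1] gauge [0.4 9.2] F [-0.6  1.  -2.7] M [-0.06  0.07  0.04] op 43.4 yaw -2.5 tilt [0.013 0.007]
[-0.0014  0.0244  0.0487] [-0.0026 -0.0041  0.0028]
```

Call:
apply_moves(series=[{"x":-0.0014,"y":0.0244,"z":0.03,"wx":-0.0026,"wy":-0.004,"wz":0.0028,"fingers":-1},{"x":0,"y":0,"z":0.025,"wx":0,"wy":0,"wz":0,"fingers":-1},{"x":0,"y":0,"z":0.0,"wx":0,"wy":0,"wz":0,"fingers":-1}])

```text
clock: 5.03
tool_pos: [0.5457, -0.1127, 0.1268]
eef_rot: [1.0, -0.03, 0.001, 0.002]
contact_force: [-0.1, 1.4, -2.3]
opening: 0.49
```

```bash
python3 -c "
from h import *
st(); rows([*(O+U*-.010),.11])
out=[]
for n in('side','top'):
    p,d,P=look(n,n+'2')
    hsv=cv2.cvtColor(p,cv2.COLOR_RGB2HSV)
    X,Y,Z=P[...,0],P[...,1],P[...,2]
    m=(Z>.085)&(Z<.17)&(abs(X-.548)<.03)&(Y>-.2)&(Y<.01)&(hsv[...,1]>20)&(hsv[...,2]>110)
    k,l,s,c=cv2.connectedComponentsWithStats(m.astype(np.uint8))
    for i in range(1,k):
        if s[i,4]>30:
            Q=P[l==i]; g=Q[:,:2]-O; a=g@U*1000; b=g@V*1000
            print(n,s[i],'along',np.percentile(a,[0,1,99,100]).round(1),'lat',np.percentile(b,[1,99]).round(1),'z',np.percentile(Q[:,2],[1,50,99]).round(3))
p=np.load('pics/side2.npz')['p'][170:370,240:420,::-1]; q=np.load('pics/top2.npz')['p'][160:260,265:445,::-1]
cv2.imwrite('pics/g2.png',np.vstack([cv2.resize(p,None,fx=2.6,fy=2.0),cv2.resize(q,None,fx=2.6,fy=2)]))"
```

```text
t 5.03 tcp [ 545.7 -112.7  126.8] gauge [ -0.6 -16.5] F [-0.1  1.4 -2.3] M [ 0.01  0.08 -0.02] op 43.1 yaw -3.49 tilt [ 0.002 -0.004]
[ 0.0007 -0.0083  0.021 ] [ 0.0011 -0.0007 -0.0027]
side [305 219  34  44 807] along [-101.3 -100.2   -4.     3.7] lat [-23.3  17.8] z [0.118 0.152 0.159]
top [315 189  17  17 158] along [11.1 11.1 44.3 44.4] lat [-21.7  12.2] z [0.122 0.158 0.164]
top [298 196   9  12  56] along [64.  64.2 82.8 82.9] lat [-18.3   5.6] z [0.085 0.095 0.102]
```

View pics/g2.png

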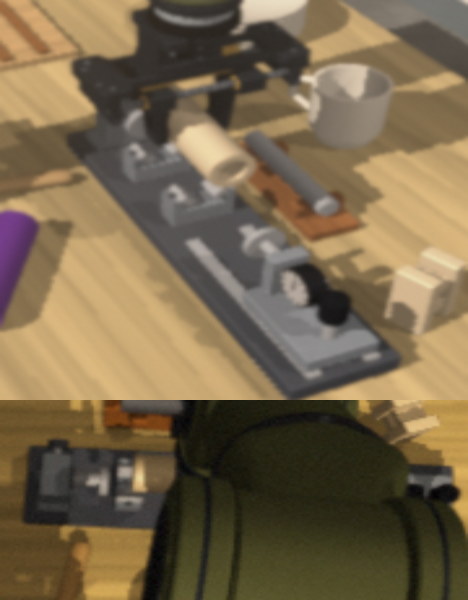

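The prop hangs level over the Vs, with its front end clear of the anvil by well over 10 mm. The relaxed plunger is far behind. Lowering.

Call:
apply_moves(series=[{"x":0.0007,"y":-0.0083,"z":0.02,"wx":0.001,"wy":-0.0007,"wz":-0.0027,"fingers":-1},{"x":0,"y":0,"z":0.02,"wx":0,"wy":0,"wz":0,"fingers":-1},{"x":0,"y":0,"z":0.01,"wx":0,"wy":0,"wz":0,"fingers":-1},{"x":0,"y":0,"z":0,"wx":0,"wy":0,"wz":0,"fingers":-1}])

```text
clock: 5.62
tool_pos: [0.5493, -0.1039, 0.0866]
eef_rot: [1.0, -0.024, 0.003, -0.0]
contact_force: [0.0, 0.4, -2.5]
opening: 0.492
```

```bash
python3 -c "
from h import *
st(); rows([*(O+U*-.010),.075],n=1)"
```

```text
t 5.62 tcp [ 549.3 -103.9   86.6] gauge [ 2.5 -7.6] F [ 0.   0.4 -2.5] M [-0.02  0.04 -0.05] op 43.3 yaw -2.78 tilt [ 0.005 -0.   ]
[-0.0032  0.003   0.0144] [-0.0001 -0.0016  0.0012]
```

Call:
apply_moves(series=[{"x":-0.0032,"y":0.003,"z":0.004,"wx":0,"wy":-0.0016,"wz":0.0012,"fingers":-1},{"x":0,"y":0,"z":0.005,"wx":0,"wy":0,"wz":0,"fingers":-1},{"x":0,"y":0,"z":0,"wx":0,"wy":0,"wz":0,"fingers":-1}])

```text
clock: 6.0
tool_pos: [0.5467, -0.1068, 0.0793]
eef_rot: [1.0, -0.027, 0.0, 0.0]
contact_force: [-0.0, -0.7, -2.6]
opening: 0.492
```

```bash
python3 -c "
from h import *
st(); rows([*(O+U*-.010),.073],n=1)"
```

```text
t 6.0 tcp [ 546.7 -106.8   79.3] gauge [  0.1 -10.6] F [-0.  -0.7 -2.6] M [ 0.02  0.06 -0.03] op 43.3 yaw -3.04 tilt [ 0.001 -0.   ]
[-0.0001 -0.0007  0.0078] [ 0.0001 -0.0002 -0.0002]
```

Call:
apply_moves(series=[{"x":0,"y":0,"z":0.003,"wx":0,"wy":0,"wz":0,"fingers":-1},{"x":0,"y":0,"z":0.003,"wx":0,"wy":0,"wz":0,"fingers":-1},{"x":0,"y":0,"z":0.001,"wx":0,"wy":0,"wz":0,"fingers":-1}])

```text
clock: 6.38
tool_pos: [0.5471, -0.1069, 0.0737]
eef_rot: [1.0, -0.027, 0.001, 0.0]
contact_force: [-0.1, 1.0, -2.6]
opening: 0.494
```

```bash
python3 -c "
from h import *
st()"
```

```text
t 6.38 tcp [ 547.1 -106.9   73.7] gauge [  0.4 -10.7] F [-0.1  1.  -2.6] M [-0.04  0.12 -0.  ] op 43.5 yaw -3.04 tilt [ 0.002 -0.   ]
```

Call:
apply_moves(series=[{"x":0,"y":0,"z":0.0015,"wx":0,"wy":0,"wz":0,"fingers":-1},{"x":0,"y":0,"z":0.0015,"wx":0,"wy":0,"wz":0,"fingers":-1}])

```text
clock: 6.62
tool_pos: [0.5472, -0.1069, 0.0712]
eef_rot: [1.0, -0.027, 0.001, 0.0]
contact_force: [0.0, 0.0, -2.9]
opening: 0.489
```

```bash
python3 -c "
from h import *
st()"
```

```text
t 6.62 tcp [ 547.2 -106.9   71.2] gauge [  0.6 -10.6] F [ 0.   0.  -2.9] M [-0.06  0.01 -0.01] op 43.0 yaw -3.04 tilt [ 0.002 -0.   ]
```

Call:
apply_moves(series=[{"x":0,"y":0,"z":0.001,"wx":0,"wy":0,"wz":0,"fingers":-1},{"x":0,"y":0,"z":0.001,"wx":0,"wy":0,"wz":0,"fingers":-1}])

```text
clock: 6.88
tool_pos: [0.5476, -0.1069, 0.0697]
eef_rot: [1.0, -0.026, 0.001, 0.0]
contact_force: [-0.1, 0.1, -0.3]
opening: 0.493
```

```bash
python3 -c "
from h import *
st()"
```

```text
t 6.88 tcp [ 547.6 -106.9   69.7] gauge [  1.  -10.6] F [-0.1  0.1 -0.3] M [-0.06 -0.01  0.01] op 43.4 yaw -3.04 tilt [ 0.003 -0.   ]
```

Call:
apply_moves(series=[{"x":0,"y":0,"z":0.0007,"wx":0,"wy":0,"wz":0,"fingers":-1},{"x":0,"y":0,"z":0,"wx":0,"wy":0,"wz":0,"fingers":-1}])

```text
clock: 7.12
tool_pos: [0.5481, -0.107, 0.0693]
eef_rot: [1.0, -0.026, 0.002, 0.0]
contact_force: [-0.2, 0.7, -2.1]
opening: 0.494
```

```bash
python3 -c "
from h import *
st()"
```

```text
t 7.12 tcp [ 548.1 -107.    69.3] gauge [  1.5 -10.7] F [-0.2  0.7 -2.1] M [-0.09 -0.    0.02] op 43.5 yaw -3.03 tilt [ 0.004 -0.001]
```

Call:
apply_moves(series=[{"x":0,"y":0,"z":0,"wx":0,"wy":-0.001,"wz":0,"fingers":0.25},{"x":0,"y":0,"z":0,"wx":0,"wy":0,"wz":0,"fingers":0.25},{"x":0,"y":0,"z":0,"wx":0,"wy":0,"wz":0,"fingers":0.25},{"x":0,"y":0,"z":0,"wx":0,"wy":0,"wz":0,"fingers":0.25}])

```text
clock: 7.62
tool_pos: [0.5482, -0.1071, 0.0698]
eef_rot: [1.0, -0.027, 0.0, 0.0]
contact_force: [-0.6, 0.2, 0.6]
opening: 0.625
```

```bash
python3 -c "
from h import *
st()
for n in('side','top'):
    p,d,P=look(n,n+'3')
    hsv=cv2.cvtColor(p,cv2.COLOR_RGB2HSV)
    X,Y,Z=P[...,0],P[...,1],P[...,2]
    m=(Z>.070)&(Z<.115)&(abs(X-.548)<.03)&(Y>-.22)&(Y<.01)&(hsv[...,1]>45)&(hsv[...,2]>80)
    k,l,s,c=cv2.connectedComponentsWithStats(m.astype(np.uint8))
    for i in range(1,k):
        if s[i,4]>30:
            Q=P[l==i]; g=Q[:,:2]-O; a=g@U*1000; b=g@V*1000
            print(n,s[i],'along',np.percentile(a,[0,1,99,100]).round(1),'lat',np.percentile(b,[1,99]).round(1),'z',np.percentile(Q[:,2],[1,50,99]).round(3))
p=np.load('pics/side3.npz')['p'][190:330,250:390,::-1]
cv2.imwrite('pics/g3.png',cv2.resize(p,None,fx=4,fy=4))"
```

```text
t 7.62 tcp [ 548.2 -107.1   69.8] gauge [  1.6 -10.8] F [-0.6  0.2  0.6] M [-0.07  0.03 -0.  ] op 55.0 yaw -3.05 tilt [ 0.001 -0.001]
side [302 237  35  41 728] along [-95.  -94.4   6.9  12.4] lat [-21.1  20.9] z [0.071 0.095 0.102]
top [311 192  11  18 155] along [29.1 30.8 50.5 50.6] lat [-22.   18.5] z [0.079 0.099 0.105]
```

View pics/g3.png

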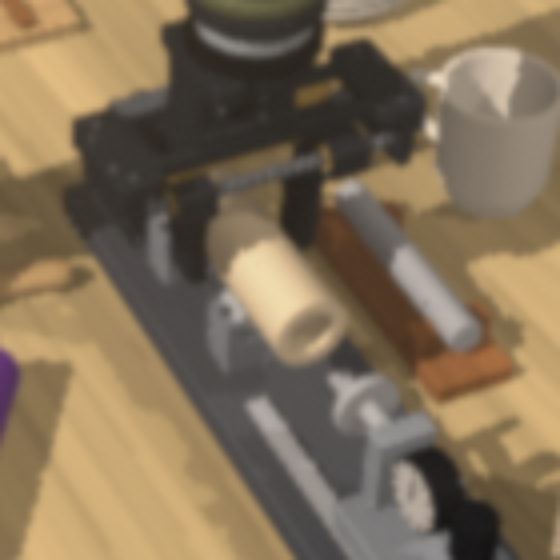

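Call:
apply_moves(series=[{"x":-0.0007,"y":0,"z":-0.0005,"wx":0,"wy":-0.0005,"wz":0,"fingers":0.1},{"x":0,"y":0,"z":0,"wx":0,"wy":0,"wz":0,"fingers":0.05},{"x":0,"y":0,"z":0,"wx":0,"wy":0,"wz":0,"fingers":-1},{"x":0,"y":0,"z":0,"wx":0,"wy":0,"wz":0,"fingers":-1},{"x":0,"y":0,"z":0,"wx":0,"wy":0,"wz":0,"fingers":-1}], force=20)

```text
clock: 8.35
tool_pos: [0.5482, -0.1071, 0.0702]
eef_rot: [1.0, -0.027, 0.0, 0.0]
contact_force: [0.4, -0.8, -0.8]
opening: 0.493
```

```bash
python3 -c "
from h import *
st()"
```

```text
t 8.35 tcp [ 548.2 -107.1   70.2] gauge [  1.5 -10.8] F [ 0.4 -0.8 -0.8] M [ 0.   -0.02 -0.01] op 43.4 yaw -3.04 tilt [ 0.    -0.001]
```

Call:
apply_moves(series=[{"x":0,"y":-0.003,"z":0,"wx":0,"wy":0,"wz":0,"fingers":-1},{"x":0,"y":-0.003,"z":0,"wx":0,"wy":0,"wz":0,"fingers":-1},{"x":0,"y":-0.003,"z":0,"wx":0,"wy":0,"wz":0,"fingers":-1}])

```text
clock: 8.72
tool_pos: [0.5485, -0.1011, 0.0702]
eef_rot: [1.0, -0.027, 0.0, 0.001]
contact_force: [0.4, -2.2, 0.1]
opening: 0.492
```

```bash
python3 -c "
from h import *
st()"
```

```text
t 8.72 tcp [ 548.5 -101.1   70.2] gauge [ 1.5 -4.8] F [ 0.4 -2.2  0.1] M [-0.35 -0.04  0.1 ] op 43.3 yaw -3.1 tilt [ 0.    -0.002]
```

Call:
apply_moves(series=[{"x":0,"y":-0.002,"z":0,"wx":0,"wy":0,"wz":0,"fingers":-1},{"x":0,"y":-0.0015,"z":0,"wx":0,"wy":0,"wz":0,"fingers":-1}])

```text
clock: 8.98
tool_pos: [0.5486, -0.0981, 0.0702]
eef_rot: [1.0, -0.027, 0.0, 0.001]
contact_force: [0.2, -1.0, 0.2]
opening: 0.492
```

Call:
apply_moves(series=[{"x":0,"y":-0.0015,"z":0,"wx":0,"wy":0,"wz":0,"fingers":-1}])

```text
clock: 9.1
tool_pos: [0.5487, -0.0969, 0.0702]
eef_rot: [1.0, -0.027, 0.0, 0.001]
contact_force: [0.1, -2.1, -0.4]
opening: 0.49
```

Call:
apply_moves(series=[{"x":0,"y":-0.0015,"z":0,"wx":0,"wy":0,"wz":0,"fingers":-1}])

```text
clock: 9.22
tool_pos: [0.5488, -0.0957, 0.0703]
eef_rot: [1.0, -0.027, 0.0, 0.001]
contact_force: [0.0, -0.7, 0.3]
opening: 0.494
```

Call:
apply_moves(series=[{"x":0,"y":-0.001,"z":0,"wx":0,"wy":0,"wz":0,"fingers":-1}])

```text
clock: 9.35
tool_pos: [0.5488, -0.0948, 0.0702]
eef_rot: [1.0, -0.027, 0.0, 0.001]
contact_force: [-0.8, -2.5, -0.5]
opening: 0.494
```

Call:
apply_moves(series=[{"x":0,"y":-0.001,"z":0,"wx":0,"wy":0,"wz":0,"fingers":-1}])

```text
clock: 9.48
tool_pos: [0.5488, -0.094, 0.0702]
eef_rot: [1.0, -0.027, 0.0, 0.001]
contact_force: [0.1, -1.3, -0.3]
opening: 0.491
```

Call:
apply_moves(series=[{"x":0,"y":-0.001,"z":0,"wx":0,"wy":0,"wz":0,"fingers":-1}])

```text
clock: 9.6
tool_pos: [0.5489, -0.0935, 0.0702]
eef_rot: [1.0, -0.027, 0.0, 0.002]
contact_force: [-0.1, -2.4, -0.0]
opening: 0.493
```

Call:
apply_moves(series=[{"x":0,"y":-0.001,"z":0,"wx":0,"wy":0,"wz":0,"fingers":-1}])

```text
clock: 9.72
tool_pos: [0.5489, -0.0935, 0.0702]
eef_rot: [1.0, -0.027, 0.0, 0.002]
contact_force: [-0.6, -3.1, -0.4]
opening: 0.49
```

```bash
python3 -c "
from h import *
st()"
```

```text
t 9.72 tcp [548.9 -93.5  70.2] gauge [1.5 2.8] F [-0.6 -3.1 -0.4] M [-0.98 -0.    0.09] op 43.1 yaw -3.14 tilt [ 0.    -0.004]
```

Call:
apply_moves(series=[{"x":0,"y":-0.0015,"z":0,"wx":0,"wy":0,"wz":0,"fingers":-1}])

```text
clock: 9.85
tool_pos: [0.5489, -0.0935, 0.0702]
eef_rot: [1.0, -0.028, 0.0, 0.003]
contact_force: [0.3, -5.0, -2.0]
opening: 0.494
```

```bash
python3 -c "
from h import *
st()"
```

```text
t 9.85 tcp [548.9 -93.5  70.2] gauge [1.5 2.8] F [ 0.3 -5.  -2. ] M [-1.26 -0.03  0.14] op 43.5 yaw -3.18 tilt [ 0.    -0.006]
```

Call:
apply_moves(series=[{"x":0,"y":-0.0015,"z":0,"wx":0,"wy":0,"wz":0,"fingers":-1}])

```text
clock: 9.98
tool_pos: [0.5489, -0.0935, 0.0702]
eef_rot: [1.0, -0.028, 0.0, 0.004]
contact_force: [1.4, -5.4, -1.1]
opening: 0.489
```

```bash
python3 -c "
from h import *
st()"
```

```text
t 9.97 tcp [548.9 -93.5  70.2] gauge [1.5 2.8] F [ 1.4 -5.4 -1.1] M [-1.05 -0.04  0.19] op 43.0 yaw -3.23 tilt [ 0.    -0.007]
```

Call:
apply_moves(series=[{"x":0,"y":-0.003,"z":0,"wx":0.001,"wy":0,"wz":-0.0005,"fingers":-1}])

```text
clock: 10.1
tool_pos: [0.5489, -0.0935, 0.0702]
eef_rot: [1.0, -0.028, 0.0, 0.004]
contact_force: [0.5, -8.3, -1.5]
opening: 0.493
```

```bash
python3 -c "
from h import *
st()"
```

```text
t 10.1 tcp [548.9 -93.5  70.2] gauge [1.5 2.8] F [ 0.5 -8.3 -1.5] M [-1.79 -0.    0.15] op 43.4 yaw -3.22 tilt [ 0.    -0.007]
```

Call:
apply_moves(series=[{"x":0,"y":-0.0035,"z":0,"wx":0.001,"wy":0,"wz":-0.0005,"fingers":-1}])

```text
clock: 10.22
tool_pos: [0.5488, -0.0935, 0.0702]
eef_rot: [1.0, -0.028, 0.0, 0.004]
contact_force: [0.2, -8.3, -1.7]
opening: 0.495
```

```bash
python3 -c "
from h import *
st()"
```

```text
t 10.22 tcp [548.8 -93.5  70.2] gauge [1.5 2.8] F [ 0.2 -8.3 -1.7] M [-1.82  0.01  0.21] op 43.6 yaw -3.24 tilt [ 0.001 -0.007]
```

Call:
apply_moves(series=[{"x":0,"y":-0.005,"z":0,"wx":0.001,"wy":0,"wz":-0.0005,"fingers":-1},{"x":0,"y":-0.005,"z":0,"wx":0.001,"wy":0,"wz":-0.0005,"fingers":-1}])

```text
clock: 10.48
tool_pos: [0.5488, -0.0935, 0.0703]
eef_rot: [1.0, -0.029, 0.001, 0.005]
contact_force: [0.0, -10.8, -2.2]
opening: 0.489
```

```bash
python3 -c "
from h import *
st()"
```

```text
t 10.47 tcp [548.8 -93.5  70.3] gauge [1.4 2.8] F [  0.  -10.8  -2.2] M [-2.12 -0.02  0.23] op 43.0 yaw -3.37 tilt [ 0.001 -0.01 ]
```

Call:
apply_moves(series=[{"x":0,"y":-0.0065,"z":0,"wx":0.002,"wy":0,"wz":-0.001,"fingers":-1},{"x":0,"y":-0.0065,"z":0,"wx":0.002,"wy":0,"wz":-0.001,"fingers":-1}])

```text
clock: 10.72
tool_pos: [0.5488, -0.0935, 0.0703]
eef_rot: [1.0, -0.03, 0.001, 0.005]
contact_force: [0.7, -12.5, -2.9]
opening: 0.492
```

```bash
python3 -c "
from h import *
st()"
```

```text
t 10.72 tcp [548.8 -93.5  70.3] gauge [1.4 2.8] F [  0.7 -12.5  -2.9] M [-2.6  -0.05  0.24] op 43.3 yaw -3.42 tilt [ 0.002 -0.01 ]
```

Call:
apply_moves(series=[{"x":0,"y":0,"z":0,"wx":0,"wy":0,"wz":0,"fingers":-1},{"x":0,"y":0,"z":0,"wx":0,"wy":0,"wz":0,"fingers":0.2},{"x":0,"y":0,"z":0,"wx":0,"wy":0,"wz":0,"fingers":0.2},{"x":0,"y":0,"z":0,"wx":0,"wy":0,"wz":0,"fingers":0.2}])

```text
clock: 11.22
tool_pos: [0.5484, -0.0901, 0.0702]
eef_rot: [1.0, -0.029, 0.001, 0.003]
contact_force: [-0.1, 0.4, 0.4]
opening: 0.599
```

```bash
python3 -c "
from h import *
st()
for n in('side','top'):
    p,d,P=look(n,n+'4')
    hsv=cv2.cvtColor(p,cv2.COLOR_RGB2HSV)
    X,Y,Z=P[...,0],P[...,1],P[...,2]
    m=(Z>.070)&(Z<.115)&(abs(X-.548)<.03)&(Y>-.22)&(Y<.01)&(hsv[...,1]>45)&(hsv[...,2]>80)
    k,l,s,c=cv2.connectedComponentsWithStats(m.astype(np.uint8))
    for i in range(1,k):
        if s[i,4]>30:
            Q=P[l==i]; g=Q[:,:2]-O; a=g@U*1000; b=g@V*1000
            print(n,s[i],'along',np.percentile(a,[0,1,99,100]).round(1),'lat',np.percentile(b,[1,99]).round(1),'z',np.percentile(Q[:,2],[1,50,99]).round(3))
q=R.from_quat(get_state()['eef_rot']); rows([.5482,-.0935,.11],n=1)
cv2.imwrite('pics/g4.png',cv2.resize(np.load('pics/side4.npz')['p'][190:330,250:390,::-1],None,fx=4,fy=4))"
```

```text
t 11.22 tcp [548.4 -90.1  70.2] gauge [0.9 6.1] F [-0.1  0.4  0.4] M [-0.04  0.08 -0.05] op 52.7 yaw -3.31 tilt [ 0.001 -0.006]
side [298 232  36  42 751] along [-83.2 -80.7  24.7  34.4] lat [-21.3  20.4] z [0.071 0.096 0.103]
[-0.      0.0042 -0.0497] [ 0.002  -0.0004 -0.0018]
```

View pics/g4.png

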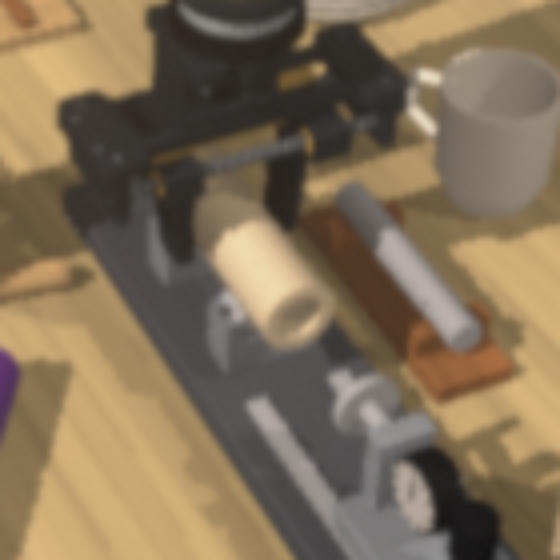

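The prop lies level in both Vs with its rear end about 13 mm further forward, the rear V clear and the head untouched. Now raising, then over to the knob.

Call:
apply_moves(series=[{"x":0,"y":0,"z":-0.012,"wx":0,"wy":0,"wz":0,"fingers":0.35},{"x":0,"y":0,"z":-0.03,"wx":0.001,"wy":0,"wz":0,"fingers":0.35},{"x":0,"y":0,"z":-0.05,"wx":0.001,"wy":0,"wz":-0.001,"fingers":0.35},{"x":0,"y":0,"z":-0.03,"wx":0,"wy":0,"wz":0,"fingers":0.35},{"x":0,"y":0,"z":0,"wx":0,"wy":0,"wz":0,"fingers":0.35}])

```text
clock: 11.95
tool_pos: [0.5484, -0.0897, 0.1726]
eef_rot: [1.0, -0.027, 0.001, -0.0]
contact_force: [-0.5, 0.2, 0.1]
opening: 0.672
```

```bash
python3 -c "
from h import *
st()
p,d,P=look('side'); X,Y,Z=P[...,0],P[...,1],P[...,2]
m=(Z>.093)&(Z<.115)&(abs(X-.535)<.03)&(Y>-.375)&(Y<-.33)&(p.max(-1)<60)
Q=P[m]; print('knob',m.sum(),Q.mean(0)*1000,Q.min(0)*1000,Q.max(0)*1000)
k=O+U*-.2545+V*.001; print(k); rows([*k,.16])"
```

```text
t 11.95 tcp [548.4 -89.7 172.6] gauge [0.8 6.5] F [-0.5  0.2  0.1] M [ 0.02  0.08 -0.  ] op 59.2 yaw -3.12 tilt [0.002 0.   ]
knob 107 [ 532.73646701 -353.04542288   98.36163585] [ 521.5709608  -363.26410014   93.01246084] [ 545.51544741 -340.14923936  103.11985539]
[ 0.53487913 -0.35040355]
[0.0003 0.0653 0.0029] [-0.     -0.     -0.0001]
[0.0003 0.0653 0.0029] [-0.     -0.     -0.0001]
[0.0003 0.0653 0.0029] [-0.     -0.     -0.0001]
[0.0003 0.0653 0.0029] [-0.     -0.     -0.0001]
[0.0002 0.0653 0.0029] [-0.     -0.     -0.0001]
```

Call:
apply_moves(series=[{"x":0.0003,"y":0.065,"z":0.003,"wx":0,"wy":0,"wz":0,"fingers":0.35},{"x":0.0003,"y":0.065,"z":0.003,"wx":0,"wy":0,"wz":0,"fingers":0.35},{"x":0.0003,"y":0.065,"z":0.003,"wx":0,"wy":0,"wz":0,"fingers":0.35},{"x":0.0003,"y":0.065,"z":0.003,"wx":0,"wy":0,"wz":0,"fingers":0.35},{"x":0.0003,"y":0.05,"z":0.003,"wx":0,"wy":0,"wz":0,"fingers":0.35},{"x":0,"y":0,"z":0,"wx":0,"wy":0,"wz":0,"fingers":0.35}])

```text
clock: 12.75
tool_pos: [0.5326, -0.3411, 0.1505]
eef_rot: [1.0, -0.025, -0.005, -0.003]
contact_force: [-0.6, 0.9, -0.0]
opening: 0.675
```

```bash
python3 -c "
from h import *
st(); rows([.5347,-.3504,.12],n=2)"
```

```text
t 12.75 tcp [ 532.6 -341.1  150.5] gauge [  -1.7 -245.4] F [-0.6  0.9 -0. ] M [-0.03  0.04  0.08] op 59.4 yaw -2.83 tilt [-0.01   0.007]
[0.0018 0.0058 0.019 ] [-0.001   0.0017  0.0005]
[0.0017 0.0058 0.019 ] [-0.001   0.0017  0.0005]
```

Call:
apply_moves(series=[{"x":0.0018,"y":0.0058,"z":0.019,"wx":-0.001,"wy":0.0017,"wz":0.0005,"fingers":0.35},{"x":0.0017,"y":0.0058,"z":0.019,"wx":-0.001,"wy":0.0017,"wz":0.0005,"fingers":0.35},{"x":0,"y":0,"z":0,"wx":0,"wy":0,"wz":0,"fingers":0.35}])

```text
clock: 13.12
tool_pos: [0.5346, -0.3459, 0.1153]
eef_rot: [1.0, -0.024, -0.001, -0.002]
contact_force: [-0.7, -0.0, 0.6]
opening: 0.681
```

```bash
python3 -c "
from h import *
st(); rows([.5347,-.3504,.08],n=3)"
```

```text
t 13.12 tcp [ 534.6 -345.9  115.3] gauge [   0.5 -250. ] F [-0.7 -0.   0.6] M [-0.08  0.05 -0.01] op 59.9 yaw -2.77 tilt [-0.003  0.005]
[0.0002 0.0019 0.0147] [-0.0005  0.0003  0.0004]
[0.0002 0.0019 0.0147] [-0.0005  0.0003  0.0004]
[0.0002 0.0019 0.0147] [-0.0005  0.0003  0.0004]
```

Call:
apply_moves(series=[{"x":0,"y":0.0057,"z":0,"wx":-0.001,"wy":0.0005,"wz":0.001,"fingers":0.35},{"x":0,"y":0,"z":0.015,"wx":0,"wy":0,"wz":0,"fingers":0.35},{"x":0,"y":0,"z":0.015,"wx":0,"wy":0,"wz":0,"fingers":0.35},{"x":0,"y":0,"z":0,"wx":0,"wy":0,"wz":0,"fingers":0.35}])

```text
clock: 13.62
tool_pos: [0.5353, -0.3488, 0.0899]
eef_rot: [1.0, -0.024, -0.0, -0.001]
contact_force: [-0.8, -1.2, 0.4]
opening: 0.673
```

```bash
python3 -c "
from h import *
st(); rows([.5347,-.3504,.08],n=1)
p,d,P=look('side'); 
cv2.imwrite('pics/g5.png',cv2.resize(p[220:370,270:420,::-1],None,fx=4,fy=4))"
```

```text
t 13.62 tcp [ 535.3 -348.8   89.9] gauge [   1.3 -252.9] F [-0.8 -1.2  0.4] M [-0.11  0.14 -0.01] op 59.2 yaw -2.81 tilt [-0.001  0.002]
[-0.0006  0.0021  0.0124] [-0.0006  0.0003  0.0011]
```

View pics/g5.png

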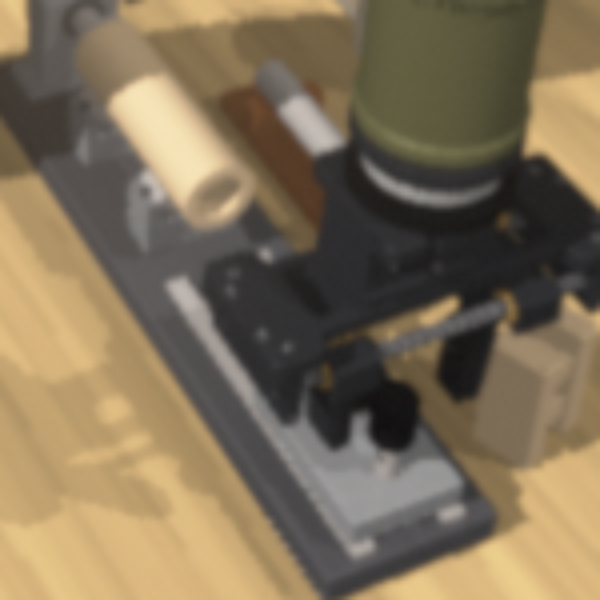

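The fingers straddle the knob (at crop 394,415), with the castle prop and dial clear. Lowering the last 10 mm and closing.

Call:
apply_moves(series=[{"x":-0.0006,"y":0.0021,"z":0.006,"wx":-0.0006,"wy":0,"wz":0.001,"fingers":0.35},{"x":0,"y":0,"z":0.006,"wx":0,"wy":0,"wz":0,"fingers":0},{"x":0,"y":0,"z":0,"wx":0,"wy":0,"wz":0,"fingers":-0.3},{"x":0,"y":0,"z":0,"wx":0,"wy":0,"wz":0,"fingers":-0.4},{"x":0,"y":0,"z":0,"wx":0,"wy":0,"wz":0,"fingers":-0.4}])

```text
clock: 14.3
tool_pos: [0.5356, -0.3512, 0.0809]
eef_rot: [1.0, -0.026, 0.001, 0.001]
contact_force: [0.0, 0.6, -0.3]
opening: 0.3
```

```bash
python3 -c "
from h import *
st()"
```

```text
t 14.3 tcp [ 535.6 -351.2   80.9] gauge [   1.7 -255.3] F [ 0.   0.6 -0.3] M [-0.02  0.03  0.04] op 26.4 yaw -3.02 tilt [ 0.001 -0.001]
```

Call:
apply_moves(series=[{"x":0,"y":0,"z":0,"wx":0,"wy":0,"wz":0,"fingers":-1},{"x":0,"y":0,"z":0,"wx":0,"wy":0,"wz":0,"fingers":-1},{"x":0,"y":0,"z":0,"wx":0,"wy":0,"wz":0,"fingers":-1}], force=40)

```text
clock: 14.68
tool_pos: [0.5354, -0.3512, 0.081]
eef_rot: [1.0, -0.026, 0.001, 0.001]
contact_force: [-0.7, -0.2, 0.2]
opening: 0.259
```

Call:
apply_moves(series=[{"x":0,"y":-0.01,"z":0,"wx":0,"wy":0,"wz":0,"fingers":-1},{"x":0,"y":-0.01,"z":0,"wx":0,"wy":0,"wz":0,"fingers":-1},{"x":0,"y":-0.01,"z":0,"wx":0,"wy":0,"wz":0,"fingers":-1},{"x":0,"y":-0.01,"z":0,"wx":0,"wy":0,"wz":0,"fingers":-1}])

```text
clock: 15.18
tool_pos: [0.536, -0.341, 0.0811]
eef_rot: [0.999, -0.032, 0.005, 0.016]
contact_force: [1.4, -11.2, -6.4]
opening: 0.263
```

```bash
python3 -c "
from h import *
st()"
```

```text
t 15.18 tcp [ 536.  -341.    81.1] gauge [   1.6 -245.1] F [  1.4 -11.2  -6.4] M [-1.98  0.12  0.14] op 23.1 yaw -3.62 tilt [ 0.008 -0.033]
```

Call:
apply_moves(series=[{"x":0,"y":-0.012,"z":0,"wx":0.006,"wy":-0.001,"wz":-0.002,"fingers":-1},{"x":0,"y":-0.012,"z":0,"wx":0.006,"wy":-0.001,"wz":-0.002,"fingers":-1},{"x":0,"y":-0.012,"z":0,"wx":0.006,"wy":0,"wz":-0.001,"fingers":-1}])

```text
clock: 15.55
tool_pos: [0.5366, -0.3292, 0.081]
eef_rot: [1.0, -0.028, 0.005, 0.0]
contact_force: [2.2, -10.8, -7.2]
opening: 0.261
```

```bash
python3 -c "
from h import *
st()"
```

```text
t 15.55 tcp [ 536.6 -329.2   81. ] gauge [   1.6 -233.3] F [  2.2 -10.8  -7.2] M [-2.26  0.05  0.01] op 23.0 yaw -3.2 tilt [ 0.01 -0.  ]
```

Call:
apply_moves(series=[{"x":0,"y":-0.013,"z":0.001,"wx":0.003,"wy":-0.001,"wz":-0.001,"fingers":-1},{"x":0,"y":-0.013,"z":0.001,"wx":0.003,"wy":-0.001,"wz":-0.001,"fingers":-1},{"x":0,"y":-0.013,"z":0.001,"wx":0.003,"wy":-0.001,"wz":-0.001,"fingers":-1},{"x":0,"y":-0.013,"z":0.001,"wx":0.003,"wy":-0.001,"wz":-0.001,"fingers":-1},{"x":0,"y":-0.013,"z":0.001,"wx":0.003,"wy":0,"wz":-0.001,"fingers":-1}])

```text
clock: 16.18
tool_pos: [0.5377, -0.3099, 0.081]
eef_rot: [1.0, -0.029, 0.005, -0.001]
contact_force: [0.2, -10.7, -0.7]
opening: 0.264
```

```bash
python3 -c "
from h import *
st()"
```

```text
t 16.18 tcp [ 537.7 -309.9   81. ] gauge [   1.7 -214. ] F [  0.2 -10.7  -0.7] M [-2.24  0.41  0.03] op 23.2 yaw -3.34 tilt [0.01  0.002]
```

Call:
apply_moves(series=[{"x":0,"y":-0.013,"z":0,"wx":0.003,"wy":-0.001,"wz":-0.0015,"fingers":-1},{"x":0,"y":-0.013,"z":0,"wx":0.003,"wy":-0.001,"wz":-0.0015,"fingers":-1},{"x":0,"y":-0.013,"z":0,"wx":0.003,"wy":-0.001,"wz":-0.0015,"fingers":-1},{"x":0,"y":-0.013,"z":0,"wx":0.003,"wy":-0.001,"wz":-0.0015,"fingers":-1}])

```text
clock: 16.68
tool_pos: [0.5385, -0.2924, 0.081]
eef_rot: [1.0, -0.027, 0.003, -0.004]
contact_force: [1.3, -10.2, -6.6]
opening: 0.262
```

```bash
cat >> h.py <<'E'
def gap(f):
    st(); p,d,P=look('side',f)
    X,Y,Z=P[...,0],P[...,1],P[...,2]; g=P[...,:2]-O; a=g@U*1000; b=g@V*1000
    hsv=cv2.cvtColor(p,cv2.COLOR_RGB2HSV)
    m=(Z>.070)&(Z<.115)&(abs(b)<25)&(a>-110)&(a<50)&(hsv[...,1]>45)&(hsv[...,2]>80)
    print('prop end',np.percentile(a[m],[0,1,2]).round(1))
    m=(Z>.064)&(Z<.103)&(abs(b)<21)&(a>-160)&(a<-60)&(hsv[...,1]<40)
    print('plunger face',np.percentile(a[m],[50,98,99,100]).round(1),m.sum())
    cv2.imwrite(f'pics/{f}c.png',cv2.resize(p[210:310,270:370,::-1],None,fx=6,fy=6))
E
python3 -c "
from h import *
gap('s6')"
```

```text
t 16.68 tcp [ 538.5 -292.4   81. ] gauge [   1.6 -196.4] F [  1.3 -10.2  -6.6] M [-2.34 -0.01 -0.  ] op 23.0 yaw -3.07 tilt [0.006 0.007]
prop end [-88.3 -80.7 -79.6]
plunger face [-145.4  -91.2  -91.   -90.9] 19
```

View pics/s6c.png

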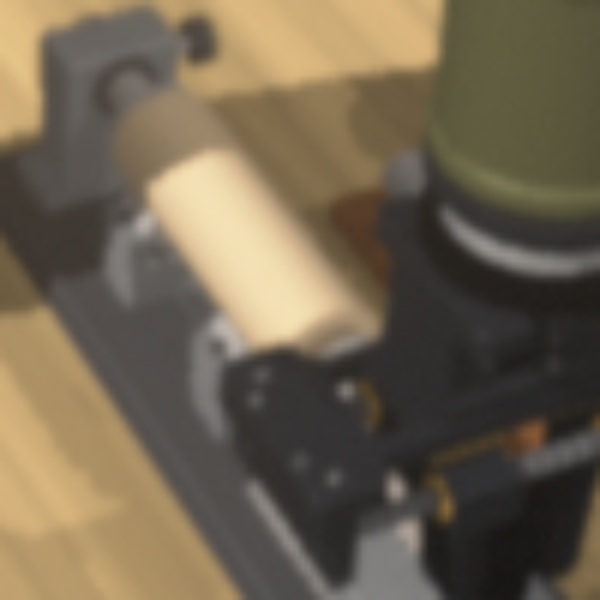

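The prop bears on the anvil. The plunger face, at crop (345,335), is about 10 mm from the prop end. From here, small single steps.

Call:
apply_moves(series=[{"x":0,"y":-0.012,"z":0,"wx":0.001,"wy":-0.001,"wz":-0.0015,"fingers":-1}])

```text
clock: 16.85
tool_pos: [0.5388, -0.2881, 0.081]
eef_rot: [1.0, -0.026, 0.002, -0.002]
contact_force: [0.6, -11.4, -6.7]
opening: 0.26
```

Call:
apply_moves(series=[{"x":0,"y":-0.011,"z":0,"wx":0.001,"wy":0,"wz":-0.0015,"fingers":-1}])

```text
clock: 16.98
tool_pos: [0.5389, -0.2851, 0.081]
eef_rot: [1.0, -0.026, 0.003, 0.001]
contact_force: [1.4, -10.8, -6.2]
opening: 0.264
```

```bash
python3 -c "
from h import *
gap('s7')"
```

```text
t 16.98 tcp [ 538.9 -285.1   81. ] gauge [   1.6 -189. ] F [  1.4 -10.8  -6.2] M [-2.22  0.02 -0.04] op 23.2 yaw -2.95 tilt [ 0.006 -0.002]
prop end [-85.6 -80.8 -79. ]
plunger face [-141.9  -89.3  -88.9  -88.5] 21
```

Call:
apply_moves(series=[{"x":0,"y":-0.01,"z":0,"wx":0.002,"wy":0,"wz":-0.0005,"fingers":-1}])

```text
clock: 17.15
tool_pos: [0.5391, -0.2823, 0.081]
eef_rot: [1.0, -0.027, 0.004, 0.001]
contact_force: [0.3, -9.7, -6.0]
opening: 0.259
```

Call:
apply_moves(series=[{"x":0,"y":-0.01,"z":0,"wx":0.002,"wy":0,"wz":-0.0005,"fingers":-1}])

```text
clock: 17.27
tool_pos: [0.5392, -0.2813, 0.081]
eef_rot: [1.0, -0.028, 0.005, 0.003]
contact_force: [2.4, -14.5, -8.2]
opening: 0.262
```

```bash
python3 -c "
from h import *
gap('s8')"
```

```text
t 17.27 tcp [ 539.2 -281.3   81. ] gauge [   1.7 -185.3] F [  2.4 -14.5  -8.2] M [-2.99  0.14  0.04] op 23.0 yaw -3.18 tilt [ 0.01  -0.006]
prop end [-81.6 -79.  -77.3]
plunger face [-134.6  -84.3  -84.1  -83.8] 29
```

Call:
apply_moves(series=[{"x":0,"y":-0.014,"z":0,"wx":0.003,"wy":-0.001,"wz":-0.0005,"fingers":-1}])

```text
clock: 17.45
tool_pos: [0.5393, -0.2786, 0.081]
eef_rot: [1.0, -0.03, 0.005, 0.004]
contact_force: [1.4, -15.9, -8.7]
opening: 0.262
```

Call:
apply_moves(series=[{"x":0,"y":-0.013,"z":0,"wx":0.003,"wy":-0.001,"wz":-0.0005,"fingers":-1}])

```text
clock: 17.58
tool_pos: [0.5394, -0.2769, 0.081]
eef_rot: [0.999, -0.031, 0.005, 0.005]
contact_force: [0.9, -16.5, -9.4]
opening: 0.261
```

```bash
python3 -c "
from h import *
st()"
```

```text
t 17.57 tcp [ 539.4 -276.9   81. ] gauge [   1.6 -180.8] F [  0.9 -16.5  -9.4] M [-3.34  0.15  0.17] op 23.0 yaw -3.59 tilt [ 0.009 -0.01 ]
```

At the target: the spring adds about 5.8 N, which is close to half-stroke. Relaxing and releasing the knob.

Call:
apply_moves(series=[{"x":0,"y":0,"z":0,"wx":0,"wy":0,"wz":0,"fingers":-1},{"x":0,"y":0,"z":0,"wx":0,"wy":0,"wz":0,"fingers":-1}])

```text
clock: 17.82
tool_pos: [0.5393, -0.2773, 0.081]
eef_rot: [0.999, -0.031, 0.005, 0.005]
contact_force: [0.1, -1.9, -0.6]
opening: 0.263
```

```bash
python3 -c "
from h import *
st()"
```

```text
t 17.82 tcp [ 539.3 -277.3   81. ] gauge [   1.6 -181.3] F [ 0.1 -1.9 -0.6] M [-0.3   0.24  0.18] op 23.1 yaw -3.6 tilt [ 0.009 -0.01 ]
```

Call:
apply_moves(series=[{"x":0,"y":0,"z":0,"wx":0,"wy":0,"wz":0,"fingers":0.2},{"x":0,"y":0,"z":0,"wx":0,"wy":0,"wz":0,"fingers":0.2},{"x":0,"y":0,"z":0,"wx":0,"wy":0,"wz":0,"fingers":0.2},{"x":0,"y":0,"z":-0.015,"wx":0,"wy":0,"wz":0,"fingers":0.2},{"x":0,"y":0,"z":-0.03,"wx":0,"wy":0,"wz":0,"fingers":0.2},{"x":0,"y":0,"z":-0.05,"wx":0,"wy":0,"wz":0,"fingers":0.2},{"x":0,"y":0,"z":-0.06,"wx":0,"wy":0,"wz":0,"fingers":0.2},{"x":0,"y":0,"z":-0.06,"wx":0,"wy":0,"wz":0,"fingers":0.2}])

```text
clock: 18.82
tool_pos: [0.5363, -0.2726, 0.2577]
eef_rot: [1.0, -0.031, 0.002, 0.003]
contact_force: [-0.3, 0.8, 1.0]
opening: 0.599
```

Call:
apply_moves(series=[{"x":-0.06,"y":0,"z":-0.02,"wx":0,"wy":0,"wz":0,"fingers":0.2},{"x":-0.06,"y":0.04,"z":-0.02,"wx":0,"wy":0,"wz":0,"fingers":0.2},{"x":-0.03,"y":0.07,"z":-0.02,"wx":0,"wy":0,"wz":0,"fingers":0.2},{"x":0,"y":0.07,"z":0,"wx":0,"wy":0,"wz":0,"fingers":0.2},{"x":0,"y":0,"z":0,"wx":0,"wy":0,"wz":0,"fingers":0.2}])

```text
clock: 19.45
tool_pos: [0.4067, -0.4122, 0.317]
eef_rot: [1.0, -0.029, 0.01, 0.006]
contact_force: [0.4, 1.0, -0.4]
opening: 0.6
```

```bash
python3 -c "
from h import *
gap('s9')
p,d,P=look('top','t9'); X,Y,Z=P[...,0],P[...,1],P[...,2]
m=(Z>.093)&(Z<.115)&(abs(X-.538)<.03)&(Y>-.30)&(Y<-.26)&(p.max(-1)<60)
Q=P[m]; print('knob top',m.sum(),(Q[:,:2].max(0)+Q[:,:2].min(0))*500)
q=np.load('pics/s9.npz')['p'][190:340,250:400,::-1]; r=p[165:240,265:445,::-1]
cv2.imwrite('pics/s9d.png',np.vstack([cv2.resize(q,(540,400)),cv2.resize(r,(540,200))]))"
```

```text
t 19.45 tcp [ 406.7 -412.2  317. ] gauge [-123.8 -322.9] F [ 0.4  1.  -0.4] M [-0.03  0.07 -0.01] op 52.8 yaw -3.34 tilt [ 0.019 -0.014]
prop end [-104.3 -102.1  -99.8]
plunger face [-122.   -84.3  -83.9  -82.7] 393
knob top 82 [ 537.7184848  -272.41496251]
```

View pics/s9d.png

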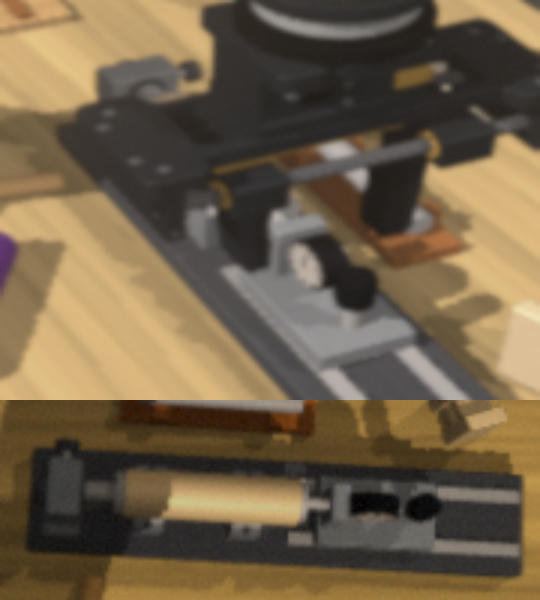

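```bash
python3 - <<'E'
from h import *
m=camera_model("top"); K=np.array(m["camera_matrix"]); D=np.array(m["dist_coeffs"]); T=np.array(m["world_from_camera"])
def ray(uv,z):
    n=cv2.undistortPoints(np.array(uv,float).reshape(-1,1,2),K,D).reshape(-1,2)
    d=np.c_[n[:,0],-n[:,1],-np.ones(len(n))]@T[:3,:3].T
    return T[:3,3]+d*((z-T[2,3])/d[:,2])[:,None]
for f in("top1","t9"):
    p=np.load(f"pics/{f}.npz")["p"]; gr=p.astype(float).mean(-1); hsv=cv2.cvtColor(p,cv2.COLOR_RGB2HSV)
    mk=(p.max(-1)<45).astype(np.uint8); mk[:195]=0; mk[215:]=0
    x0=425 if f=="top1" else 398
    mk[:,:x0]=0; mk[:,x0+25:]=0
    k,l,s,c=cv2.connectedComponentsWithStats(mk); i=1+np.argmax(s[1:,4]); 
    w=ray(c[i],.102)[0]; g=w[:2]-O; print(f,"knob px",c[i].round(1),s[i],"along",round(g@U*1000,1),"lat",round(g@V*1000,1))
p=np.load("pics/t9.npz")["p"]; s=cv2.cvtColor(p,cv2.COLOR_RGB2HSV)[...,1].astype(int)
for v in range(192,202,2):
    print(v,"gray",p[v,296:312].mean(-1).astype(int),"|",p[v,360:386].mean(-1).astype(int)); print("   sat",s[v,360:386])
for u in (302,365,366,367,368): print(u,(ray([u,197],.080)[0][:2]-O)@U*1000,(ray([u,197],.098)[0][:2]-O)@U*1000)
E
```

```text
top1 knob px [432.8 206.7] [425 202  16  10 116] along -241.2 lat -1.6
t9 knob px [405.8 204.8] [400 200  13  10  96] along -174.9 lat -1.2
192 gray [24 30 24 32 29 28 31 42 57 61 61 73 81 81 82 84] | [47 44 52 49 43 42 43 30 34 32 29 33 34 35 31 33 33 26 35 31 32 30 32 31
 31 33]
   sat [21 33 23 34 23 29 23 39 28 62 46 28 28 14 24 15 15 27  7 16 23 16  8 38
 15 23]
194 gray [34 37 31 33 32 29 34 42 65 72 69 83 89 90 88 88] | [64 56 56 54 56 78 77 52 53 49 34 42 65 65 60 58 57 50 51 48 47 50 45 47
 41 41]
   sat [100 108 100 107  94  50  31  32  31  29  28  12  23  15   8  17   9  15
  24  15  26  10  17  16   6  18]
196 gray [71 68 68 65 66 57 51 53 71 76 79 85 92 94 97 97] | [96 90 92 92 86 85 84 79 73 66 41 40 63 63 62 59 66 83 82 85 84 79 70 64
 63 64]
   sat [124 122 122 123 123  77  44  39  36  29  18  12  15  16  20  13  18  15
  18  20   6  13   7  15  12  19]
198 gray [79 79 79 80 70 63 59 64 73 75 75 93 96 97 98 98] | [123 118 115 116 118 106  95  92  64  54  38  44  63  53  39  47  78 102
 105 106 115 104  71  64  62  62]
   sat [117 119 120 122 120 102  49  39  30  47  31  17  19  19  19  11  13  22
  19  19  19  17  17  12  12  27]
200 gray [65 65 67 68 61 60 57 61 65 70 75 86 90 90 94 91] | [144 141 137 138 138 128 118 103  53  39  34  39  39  32  29  46  80  99
 107 106 100  76  30  13  16  16]
   sat [113 112 119 116 112 102  49  35  43  19  41  19  19  30  33  11  21  22
   9  21  17  13  16  36  71  15]
302 73.48626413554862 74.03308965352295
365 -79.75829749844158 -76.61463268472264
366 -82.2090036694694 -79.02380987736852
367 -84.66050774521605 -81.433771453664
368 -87.11282070940052 -83.844528211201
```

```bash
python3 - <<'E'
from h import *
for f,vs,u0 in(("top1",range(196,214,2),388),("t9",range(192,212,2),358)):
    p=np.load(f"pics/{f}.npz")["p"].mean(-1).astype(int); print(f,"cols from",u0)
    for v in vs: print(v,*p[v,u0:u0+58])
E
```

```text
top1 cols from 388
196 111 112 109 98 90 82 84 82 66 56 50 43 40 58 63 69 65 58 53 55 54 50 48 45 45 46 45 49 44 41 43 47 48 52 48 42 39 35 39 32 32 33 35 30 31 32 40 51 49 51 65 101 133 138 134 140 137 139
198 131 136 130 112 73 56 70 83 78 67 53 38 43 57 67 64 60 60 58 79 83 78 75 82 68 66 64 62 66 66 64 66 85 103 102 88 72 61 66 62 65 61 64 67 77 93 97 95 92 86 85 96 128 134 133 134 136 137
200 107 104 104 77 39 43 77 94 76 58 46 35 43 53 53 46 33 39 67 104 104 106 106 99 65 57 57 59 55 57 60 64 75 89 95 103 83 75 67 62 62 64 64 84 102 104 106 103 99 102 97 93 120 123 126 126 127 123
202 49 49 45 41 38 44 95 114 82 49 44 39 46 44 36 34 29 35 67 105 107 111 107 115 38 14 8 16 9 13 19 13 17 15 16 25 27 31 42 50 61 63 67 94 99 86 68 45 37 29 41 71 106 123 124 122 122 123
204 51 49 45 39 37 50 108 134 126 118 120 111 110 105 97 77 60 42 71 102 108 103 112 115 30 7 5 6 12 9 11 9 9 12 9 8 14 12 6 24 52 59 52 32 20 13 13 11 10 13 14 17 31 76 111 120 120 119
206 53 50 47 39 37 56 120 152 148 148 144 145 143 144 143 133 77 42 73 100 108 108 109 113 29 11 3 3 13 5 10 11 9 7 13 6 7 13 8 14 5
[... 1787 characters left out ...]
44 144 143 143 139 133 117 63 91 105 105 106 95 61 17 13 9 15 5 3 9 12 9 7 12 9 18 9 11 18 52 59 37 13 6 4 9 13 13 14 10 12 11 19 37 48 45 52
206 174 172 172 173 174 174 173 160 155 112 61 53 65 77 75 67 50 54 93 104 106 104 94 59 15 5 9 13 13 21 21 22 19 20 21 13 5 10 14 28 78 65 21 8 7 14 14 14 7 7 6 9 9 28 41 50 52 50
208 162 165 166 163 166 165 165 139 128 72 25 21 33 47 30 29 32 53 94 103 107 109 99 69 59 61 70 86 84 98 102 96 78 82 95 83 72 67 45 42 71 65 41 19 8 6 12 16 7 17 16 40 41 48 51 48 51 50
210 141 142 144 147 145 145 120 99 79 43 24 25 36 60 38 38 49 68 81 84 89 89 92 86 88 87 81 86 104 102 100 106 103 98 97 88 85 85 79 85 88 83 87 79 72 55 54 44 69 77 83 97 61 51 45 50 51 45
```

The top view shows the prop between anvil and plunger, the plunger disc bearing on its end, and the gripper clear of everything. The compression estimates are 3.7 mm from the image gap, 4–5 mm from tool travel and about 6 mm from spring force. A coarse knob-to-prop measure gave about 7 mm, ±2 mm. Together these centre on about 5 mm, so I'm handing in.

```bash
python3 -c "
from h import *
st(); print(finish_job())"
```

```text
t 19.55 tcp [ 408.7 -407.4  316.6] gauge [-122.  -318.1] F [ 0.7  0.1 -0.8] M [-0.03  0.04  0.02] op 52.9 yaw -2.97 tilt [ 0.019 -0.01 ]
the job is handed in; nothing more can be done
None
```

The long prop is on the gauge and the job is handed in, at 19.6 s of the 72 s allowed.

- **Laying and pressing home:** I took the prop from the rack and laid it in the V-rests at no more than about 3 N. I then slid it along the V until it stopped dead against the anvil. The push was built up to about 12.5 N at the wrist, roughly 2 N of it sliding friction, with the head still backed off.
- **Gauge head:** I gripped the knob and slid the head up until the push force rose as the plunger met the prop. I went about 4.5 mm further, then let go and backed the arm away.

**Last checks:**
- The top view shows the prop lying along the V between anvil and plunger disc, with the gripper clear of everything.
- The plunger compression estimates disagree somewhat:

| Method | Compression |
|---|---|
| Image gap | about 3.7 mm |
| Tool travel | 4–5 mm |
| Spring force | about 6 mm |
| Coarse knob-to-prop image measure | about 7 mm, ±2 mm |

- I took it as roughly half of the 10 mm stroke and did not correct it further.
- The side view's final readings for prop end and plunger face were spoiled because the arm blocked the view, so I ignored them.
- I did not measure the other objects again. None looked moved in the parts of the pictures I viewed.

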